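Find the full sample tin by feel

TASK

Only one of the three identical closed sample tins in the carrier is still full. Heft them one at a time from left to right as the robot sees them (left is +y): lift each clear of the carrier for a moment and set it back upright in its own well before you take the next, though the right-hand one may stay in hand if it turns out to be the heaviest. Then hold the heaviest up, upright and still, about 20 cm or more above the worktop, and finish while holding it, with the other two back in their wells, no tin ever tipped over and the things lying around left where they are.

Things in the scene. Friction and masses are not known exactly. Their poses are not given: they have to be found in the camera images.
- tin_a: one of three outwardly identical closed aluminium sample tins: round, 54 mm across the lid (bottom 52 mm), 70 mm tall; origin at the centre of its underside, z up. It weighs between 0.15 and 0.7 kg, hidden; the heaviest of the three outweighs the next by at least 0.15 kg. Which tin stands in which well varies.
- tin_b: one of three outwardly identical closed aluminium sample tins: round, 54 mm across the lid (bottom 52 mm), 70 mm tall; origin at the centre of its underside, z up. It weighs between 0.15 and 0.7 kg, hidden; the heaviest of the three outweighs the next by at least 0.15 kg. Which tin stands in which well varies.
- tin_c: one of three outwardly identical closed aluminium sample tins: round, 54 mm across the lid (bottom 52 mm), 70 mm tall; origin at the centre of its underside, z up. It weighs between 0.15 and 0.7 kg, hidden; the heaviest of the three outweighs the next by at least 0.15 kg. Which tin stands in which well varies.
- carrier: grey plastic carrier block fixed to the worktop, 105 x 305 x 22 mm, three round wells in a row along its own y axis, 95 mm apart, each 64 mm across and 10 mm deep (so a tin has 5 mm of play all round and stands with its underside 12 mm and its top 82 mm above the worktop); origin at the centre of its underside, z up; it is turned at most 0.4 rad from the world axes
- well_left (a point): centre of the floor of the left well (at +95 mm along the carrier's y, robot's left), 12 mm above the worktop
- well_middle (a point): centre of the floor of the middle well (centre of the carrier), 12 mm above the worktop
- well_right (a point): centre of the floor of the right well (at -95 mm along the carrier's y, robot's right), 12 mm above the worktop
- petri_dish: bystander: lidded petri dish, 60 mm across, 15 mm tall, loose on the robot's side of the carrier; origin at the centre of its underside
- weighing_bottle: bystander: glass weighing bottle with lid, 42 mm across, 58 mm tall, loose behind the carrier; origin at the centre of its underside
- steel_scoop: bystander: steel scoop, 22 x 145 x 11 mm, loose on the robot's side of the carrier; origin at the centre of its underside, long side along its y
- wooden_spatula: bystander: wooden spatula, 16 x 176 x 8 mm, loose behind the carrier; origin at the centre of its underside, long side along its y
Things that resemble listed ones, but are neither listed nor needed, are in the scene too. What is shaped like the tin_a but pink or turquoise is not meant.

How it is judged:
On the way, in this order (a step that is already met when the one before it is completed fails the run):
1. the left tin is lifted clear of the carrier in the fingers while the other two tins stand in their wells (distance between each of tin_a, tin_b, tin_c and well_left above 0.025 m and ((contact force between tin_a and the fingers above 0.5 N and contact force between tin_a and carrier below 0.05 N and height (world z) of tin_a above 0.03 m) or (contact force between tin_b and the fingers above 0.5 N and contact force between tin_b and carrier below 0.05 N and height (world z) of tin_b above 0.03 m) or (contact force between tin_c and the fingers above 0.5 N and contact force between tin_c and carrier below 0.05 N and height (world z) of tin_c above 0.03 m)) and ((distance between tin_a and well_middle below 0.015 m and angle between tin_a's own z axis and vertical below 0.15 rad) or (distance between tin_b and well_middle below 0.015 m and angle between tin_b's own z axis and vertical below 0.15 rad) or (distance between tin_c and well_middle below 0.015 m and angle between tin_c's own z axis and vertical below 0.15 rad)) and ((distance between tin_a and well_right below 0.015 m and angle between tin_a's own z axis and vertical below 0.15 rad) or (distance between tin_b and well_right below 0.015 m and angle between tin_b's own z axis and vertical below 0.15 rad) or (distance between tin_c and well_right below 0.015 m and angle between tin_c's own z axis and vertical below 0.15 rad))), for 0.2 s.
2. the middle tin is lifted clear of the carrier in the fingers while the other two tins stand in their wells (distance between each of tin_a, tin_b, tin_c and well_middle above 0.025 m and ((contact force between tin_a and the fingers above 0.5 N and contact force between tin_a and carrier below 0.05 N and height (world z) of tin_a above 0.03 m) or (contact force between tin_b and the fingers above 0.5 N and contact force between tin_b and carrier below 0.05 N and height (world z) of tin_b above 0.03 m) or (contact force between tin_c and the fingers above 0.5 N and contact force between tin_c and carrier below 0.05 N and height (world z) of tin_c above 0.03 m)) and ((distance between tin_a and well_left below 0.015 m and angle between tin_a's own z axis and vertical below 0.15 rad) or (distance between tin_b and well_left below 0.015 m and angle between tin_b's own z axis and vertical below 0.15 rad) or (distance between tin_c and well_left below 0.015 m and angle between tin_c's own z axis and vertical below 0.15 rad)) and ((distance between tin_a and well_right below 0.015 m and angle between tin_a's own z axis and vertical below 0.15 rad) or (distance between tin_b and well_right below 0.015 m and angle between tin_b's own z axis and vertical below 0.15 rad) or (distance between tin_c and well_right below 0.015 m and angle between tin_c's own z axis and vertical below 0.15 rad))), for 0.2 s.
3. the right tin is lifted clear of the carrier in the fingers while the other two tins stand in their wells (distance between each of tin_a, tin_b, tin_c and well_right above 0.025 m and ((contact force between tin_a and the fingers above 0.5 N and contact force between tin_a and carrier below 0.05 N and height (world z) of tin_a above 0.03 m) or (contact force between tin_b and the fingers above 0.5 N and contact force between tin_b and carrier below 0.05 N and height (world z) of tin_b above 0.03 m) or (contact force between tin_c and the fingers above 0.5 N and contact force between tin_c and carrier below 0.05 N and height (world z) of tin_c above 0.03 m)) and ((distance between tin_a and well_left below 0.015 m and angle between tin_a's own z axis and vertical below 0.15 rad) or (distance between tin_b and well_left below 0.015 m and angle between tin_b's own z axis and vertical below 0.15 rad) or (distance between tin_c and well_left below 0.015 m and angle between tin_c's own z axis and vertical below 0.15 rad)) and ((distance between tin_a and well_middle below 0.015 m and angle between tin_a's own z axis and vertical below 0.15 rad) or (distance between tin_b and well_middle below 0.015 m and angle between tin_b's own z axis and vertical below 0.15 rad) or (distance between tin_c and well_middle below 0.015 m and angle between tin_c's own z axis and vertical below 0.15 rad))), for 0.2 s.
At the end, for the whole second after the job is handed in: the heaviest tin is held by the fingers, underside over 150 mm above the worktop, within 0.35 rad of upright and still; the other two stand released, upright, within 15 mm of where they began (together the two lighter ones press on the carrier with under 6 N, any other two with more) ((((height (world z) of tin_a above 0.15 m and contact force between tin_a and the fingers above 0.5 N and contact force between tin_a and carrier below 0.05 N and angle between tin_a's own z axis and vertical below 0.35 rad and linear speed of tin_a below 0.05 m/s) and (distance of tin_b from where it was at the start of the episode below 0.015 m and angle between tin_b's own z axis and vertical below 0.15 rad and linear speed of tin_b below 0.03 m/s and contact force between tin_b and the fingers below 0.05 N) and (distance of tin_c from where it was at the start of the episode below 0.015 m and angle between tin_c's own z axis and vertical below 0.15 rad and linear speed of tin_c below 0.03 m/s and contact force between tin_c and the fingers below 0.05 N)) or ((height (world z) of tin_b above 0.15 m and contact force between tin_b and the fingers above 0.5 N and contact force between tin_b and carrier below 0.05 N and angle between tin_b's own z axis and vertical below 0.35 rad and linear speed of tin_b below 0.05 m/s) and (distance of tin_a from where it was at the start of the episode below 0.015 m and angle between tin_a's own z axis and vertical below 0.15 rad and linear speed of tin_a below 0.03 m/s and contact force between tin_a and the fingers below 0.05 N) and (distance of tin_c from where it was at the start of the episode below 0.015 m and angle between tin_c's own z axis and vertical below 0.15 rad and linear speed of tin_c below 0.03 m/s and contact force between tin_c and the fingers below 0.05 N)) or ((height (world z) of tin_c above 0.15 m and contact force between tin_c and the fingers above 0.5 N and contact force between tin_c and carrier below 0.05 N and angle between tin_c's own z axis and vertical below 0.35 rad and linear speed of tin_c below 0.05 m/s) and (distance of tin_a from where it was at the start of the episode below 0.015 m and angle between tin_a's own z axis and vertical below 0.15 rad and linear speed of tin_a below 0.03 m/s and contact force between tin_a and the fingers below 0.05 N) and (distance of tin_b from where it was at the start of the episode below 0.015 m and angle between tin_b's own z axis and vertical below 0.15 rad and linear speed of tin_b below 0.03 m/s and contact force between tin_b and the fingers below 0.05 N))) and contact force between carrier and anything else below 6 N); the arm keeps its last pose, push and grip.
It fails at once if the petri dish is moved by more than 20 mm (distance of petri_dish from where it was at the start of the episode above 0.02 m).
It fails at once if the weighing bottle is moved by more than 20 mm (distance of weighing_bottle from where it was at the start of the episode above 0.02 m).
It fails at once if the scoop is moved by more than 20 mm (distance of steel_scoop from where it was at the start of the episode above 0.02 m).
It fails at once if the spatula is moved by more than 20 mm (distance of wooden_spatula from where it was at the start of the episode above 0.02 m).
It fails at once if a tin is tipped over (more than 0.8 rad) (angle between any of tin_a, tin_b, tin_c's own z axis and vertical above 0.8 rad).
It also fails if it takes over 72 s, if anything falls off the work surface, if the arm or the gripper's body presses on something with over 40 N, if the wrist force passes 120 N, or if a joint passes its speed limit or range.

ROBOT

A 7-joint arm with a two-finger parallel gripper is mounted at the origin on a cart in front of the work surface, level with it; the furniture and walls round the work are solid. World frame = base frame: x ahead of the robot, y to its left, z up, the work surface at z = 0. Lengths are in m, angles in rad, forces in N, time in s.
With the tool pointing down it reaches from about 0.425 to 0.875 m from the base axis. Payload 4.7 kg.
Tool frame: the origin (TCP) lies between the finger pads; the fingertips stand 14 mm ahead of it and the grasp point (between the pads) lies 5 mm behind it; z points along the fingers, y is the line along which they close (so a half turn about z gives the same grasp; the last joint's range is limited). The gripper opens to 87 mm and grips with 3 to 60 N. Pads are 19 mm wide; open, the fingers measure 117 mm over their backs; the gripper's body (75 mm by 190 mm) begins 51 mm behind the grasp point.
Start: joints at [1.324, 0.321, -0.07, 1.45, 0.023, 1.371, -0.057], TCP at [0.168, -0.628, 0.237] pointing down, gripper open.
Joint ranges: [-2.86, 2.86], [-0.3, 2.09], [-1.38, 1.24], [0.06, 2.45], [-1.56, 4.7], [0.09, 2.05], [-2.69, 2.69]. Speed limits (rad/s): [2.57, 2.57, 3.14, 3.14, 3.14, 3.14, 3.14].

INTERFACE

Orientations are given as a rotation vector (axis times angle).
In Python, from bench import get_state, get_image, camera_params, close_job gives the robot as it stands. The module is installed in compiled form; this text tells all that it offers.
- The arm moves only by the tool arm_command, never from a script. Its argument "motion" is a list of rows, each a list of 5 numbers: the finger opening in mm, from 0 to 87, then the shift along the tool's x, y, z in mm, then the turn about the tool's z in degrees. In form: [[gripper, x, y, z, spin], ...]. A call has 1 to 5 rows; each row is the pose to reach, as a shift and turn from the pose commanded when the call began, along the tool's axes at that moment; what a row does not reach only later rows make up. A row lasts 1/12 s, in which the tool goes at most 41.7 mm and 7.16 degrees, less where a joint would pass 70% of its speed; a pose out of reach is approached as far as the arm can. A call with a gripper value outside its range is refused whole. The fingers move at their own pace and stop on an object; "newtons" is the grip in N (left out, the last holds). Time passes only in rows, so rows that repeat a pose let the fingers close. It gives the time, the measured TCP pose, the force, the opening and the grip force at its end, in the units of the state.
- get_state(): the state, without advancing time (a new reading comes with each control period).
- get_image(name): name is "side" or "top"; returns (picture, depth): 420x560x3 uint8, red, green, blue; 420x560 float32, m along the optical axis (not along the pixel's ray), 0 where there is no reading.
- camera_params(name): a dict with "intrinsics" (3x3 intrinsics, pixels), "D" ([k1, k2, p1, p2, k3] as OpenCV has them; the pictures are not rectified), "extrinsics" (4x4, takes a point from camera to world coordinates). Camera axes: x right, y down, z forward; pixel columns grow to the right and rows downward; lengths in m; the calibration is good to about 2 mm. A picture is of the moment at which its call begins. camera_params takes no time and is no camera call.
- close_job(): hands the job in; it is judged then, once.
The state is a dict: "time": time; "joint_positions": joint angles; "qd": joint speeds; "joint_torque": joint torques, N m; "position": TCP position; "tool_rot": TCP orientation; "ft_force": force on the tool from outside, world axes, zero at the start; "torque": the same for the moment, N m; "grip_width": opening from 0.0 (shut) to 1.0 (fully open); "grip_force": force on a finger pad.
Only numpy, scipy, OpenCV 4.12 (cv2) and the standard library are available. Lean on these libraries where they do the work, as an engineer would, in place of code of your own. Each camera call takes 0.05 s, during which the arm holds its last target. There are 200 camera calls.

## Working session

There is one attempt and no reset: what is moved stays moved. The work goes in short steps, Python scripts to look and compute and a tool call to move; the robot and the scene stay as the last step left them, time stands still between calls to the robot, and variables do not carry over. Pictures are saved under pics/ and viewed, at most 10 in all, crops included, and the job is handed in when it is done.

Besides the shell and the picture viewer there is one more tool, called after "Request:" as name(argument=value, ...), one argument or row to a line, values as JSON. arm_command: Moves the arm, as the interface text tells. Its arguments: {"type":"object","properties":{"motion":{"type":"array"},"newtons":{"type":"number"}},"required":["motion"]}

```bash
mkdir -p pics; python3 - <<'E'
from bench import *
import cv2,numpy as np
s=get_state()
for k in s: print(k,np.round(s[k],3))
for n in("top","side"):
    im,d=get_image(n); cv2.imwrite(f"pics/{n}0.png",im[...,::-1]); np.savez(f"{n}0.npz",im=im,d=d)
    p=camera_params(n); print(n,np.round(p["intrinsics"],1).tolist(),np.round(p["D"],3),np.round(p["extrinsics"],3).tolist())
E
```

```text
time 0.0
joint_positions [ 1.324  0.322 -0.07   1.452  0.023  1.371 -0.057]
qd [-0.001 -0.     0.     0.002  0.     0.001 -0.001]
joint_torque [-0.0000e+00 -4.9129e+01 -4.0400e-01 -3.1253e+01 -6.4000e-02  4.4000e-02
  0.0000e+00]
position [ 0.167 -0.628  0.235]
tool_rot [-3.113e+00 -4.080e-01  1.000e-03]
ft_force [ 0.342 -0.001  0.147]
torque [ 0.001  0.072 -0.007]
grip_force 0.0
grip_width 0.999
top [[423.4, 0.0, 283.1], [0.0, 423.4, 223.3], [0.0, 0.0, 1.0]] [0.027 0.    0.    0.    0.   ] [[-0.019, -0.998, 0.061, 0.546], [-1.0, 0.018, -0.016, -0.042], [0.015, -0.061, -0.998, 0.966], [0.0, 0.0, 0.0, 1.0]]
side [[395.7, 0.0, 279.2], [0.0, 395.7, 211.1], [0.0, 0.0, 1.0]] [-0.101  0.     0.     0.     0.   ] [[0.996, -0.043, 0.075, 0.516], [-0.086, -0.585, 0.806, -0.733], [0.01, -0.81, -0.587, 0.549], [0.0, 0.0, 0.0, 1.0]]
```

View pics/top0.png

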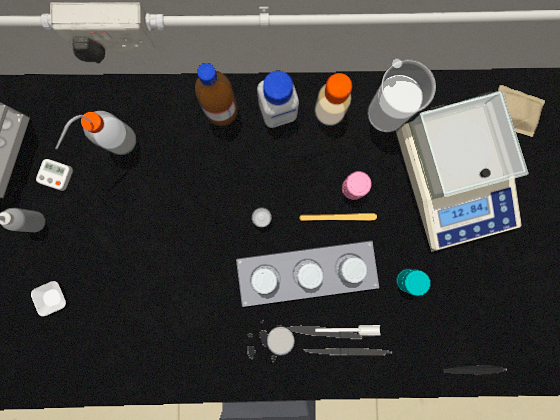

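View pics/side0.png

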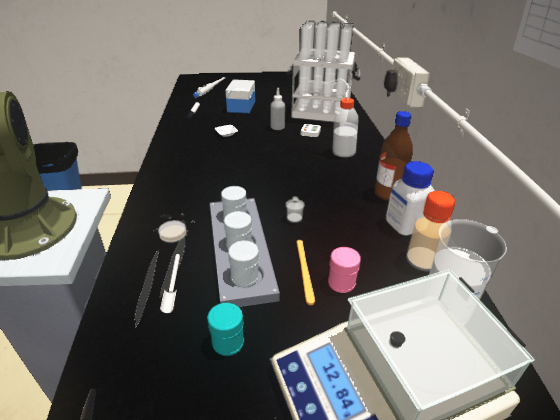

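The top view shows the carrier with tins at about (265,280), (310,275) and (352,269). The petri dish is at (281,341), the scoop at (350,330), the bottle at (261,217) and the spatula at (338,217). The decoys are pink (357,185) and turquoise (415,282). The side view agrees, and the arm is outside both frames.

```bash
cat > h.py <<'E'
from bench import *
import cv2,numpy as np
from scipy.spatial.transform import Rotation as R
def ray(n,uv,z):
    p=camera_params(n);E=np.array(p["extrinsics"])
    q=cv2.undistortPoints(np.float32(uv).reshape(-1,1,2),np.array(p["intrinsics"]),np.array(p["D"])).reshape(-1,2)
    d=np.c_[q,np.ones(len(q))]@E[:3,:3].T;o=E[:3,3]
    return o+d*((z-o[2])/d[:,2])[:,None]
def cloud(n,d):
    h,w=d.shape;p=camera_params(n);E=np.array(p["extrinsics"])
    v,u=np.mgrid[:h,:w]
    q=cv2.undistortPoints(np.float32(np.c_[u.ravel(),v.ravel()]).reshape(-1,1,2),np.array(p["intrinsics"]),np.array(p["D"])).reshape(-1,2)
    c=np.c_[q,np.ones(len(q))]*d.reshape(-1,1)
    return (c@E[:3,:3].T+E[:3,3]).reshape(h,w,3)
def lids(n,d):
    P=cloud(n,d);x,y,z=np.moveaxis(P,2,0)
    m=((d>0)&(z>.074)&(z<.092)&(x>.3)&(x<.55)&(y<.2)&(y>-.2)).astype(np.uint8)
    k,l,s,c=cv2.connectedComponentsWithStats(m)
    out=[]
    for i in range(1,k):
        if s[i,4]<60: continue
        cn=max(cv2.findContours((l==i).astype(np.uint8),cv2.RETR_EXTERNAL,cv2.CHAIN_APPROX_NONE)[0],key=len)
        w=ray(n,cn[:,0].astype(float),.082)[:,:2]
        (a,b),r=cv2.minEnclosingCircle(w.astype(np.float32))
        out.append((round(a,4),round(b,4),round(2*r,4),round(float(np.median(z[l==i])),4),s[i,4]))
    return sorted(out,key=lambda t:-t[1])
E
python3 - <<'E'
from h import *
for n in("top","side"):
    f=np.load(n+"0.npz");d=f["d"]
    print(n,*lids(n,d),sep="\n ")
    P=cloud(n,d);x,y,z=np.moveaxis(P,2,0)
    m=((d>0)&(z>.018)&(z<.027)&(x>.25)&(x<.6)&(abs(y+.05)<.25)).astype(np.uint8)
    m=cv2.morphologyEx(m,cv2.MORPH_OPEN,np.ones((3,3)))
    k,l,s,c=cv2.connectedComponentsWithStats(m);i=1+np.argmax(s[1:,4]);v,u=np.nonzero(l==i)
    w=ray(n,np.c_[u,v].astype(float),.022)[:,:2].astype(np.float32)
    print(" carrier",cv2.minAreaRect(w))
f=np.load("top0.npz");P=cloud("top",f["d"])
for nm,(u,v) in dict(petri=(281,341),scoop=(368,330),bottle=(261,217),turq=(415,278),spat=(338,217)).items(): print(nm,P[v,u].round(3))
s=get_state();print(R.from_rotvec(s["tool_rot"]).as_matrix().round(3))
E
```

```text
top
 (0.4811, -0.0151, 0.0535, 0.0819, np.int32(522))
 (0.4895, -0.1108, 0.0535, 0.0819, np.int32(521))
 (0.4995, -0.1957, 0.0505, 0.0816, np.int32(237))
 carrier ((0.4907448887825012, -0.10973818600177765), (0.10481994599103928, 0.3045082986354828), 6.5520405769348145)
side
 (0.4838, -0.0224, 0.0619, 0.0814, np.int32(314))
 (0.4932, -0.117, 0.06, 0.0815, np.int32(415))
 (0.5028, -0.1994, 0.052, 0.082, np.int32(169))
 carrier ((0.49371516704559326, -0.11105714738368988), (0.1058054119348526, 0.30752649903297424), 6.386476516723633)
petri [ 0.343 -0.048  0.015]
scoop [ 0.36  -0.244  0.001]
bottle [ 0.615 -0.01   0.058]
turq [ 0.48  -0.332  0.069]
spat [ 0.616 -0.182  0.008]
[[ 0.966  0.258 -0.001]
 [ 0.258 -0.966  0.002]
 [-0.    -0.002 -1.   ]]
```

Request:
arm_command(
  motion=[
    [87, 36, -16, 0, -7],
    [87, 72, -32, 0, -14],
    [87, 108, -48, 0, -21],
    [87, 144, -64, 0, -28],
    [87, 180, -80, 0, -35],
  ],
  newtons=30,
)

```text
time: 0.52
position: [0.3219, -0.5028, 0.2362]
tool_rot: [-2.844, -1.334, 0.0]
ft_force: [-0.8, -0.1, -0.5]
grip_width: 1.004
grip_force: 0.0
```

```bash
sed -i 's/y>-.2)/y>-.26)/' h.py; cat >> h.py <<'E'
def go(x,y,z,yaw=None):
    "shift in mm along tool axes and spin in deg from the measured pose; yaw = world angle of tool y"
    s=get_state();M=R.from_rotvec(s["tool_rot"]).as_matrix()
    a=np.degrees(np.arctan2(M[1,1],M[0,1]))
    print("t",round(s["time"],2),"pos",np.round(s["position"],4),"yaw",round(a,2),"qd",np.abs(s["qd"]).max().round(3))
    print("shift",np.round(M.T@(np.array([x,y,z])-s["position"])*1e3,1),"spin",None if yaw is None else round(-(yaw-a),1))
E
python3 - <<'E'
from h import *
print(*lids("top",np.load("top0.npz")["d"]),sep="\n")
go(.481,-.0155,.19,6.5)
E
```

```text
(0.4811, -0.0151, 0.0535, 0.0819, np.int32(522))
(0.4895, -0.1108, 0.0535, 0.0819, np.int32(521))
(0.5001, -0.2019, 0.0542, 0.0816, np.int32(521))
t 0.52 pos [ 0.3219 -0.5028  0.2362] yaw -39.73 qd 0.617
shift [ 476.4 -189.    46.3] spin -46.2
```

Request:
arm_command(
  motion=[
    [87, 37, -15, 2, -7],
    [87, 74, -30, 4, -14],
    [87, 111, -44, 6, -21],
    [87, 148, -59, 8, -28],
    [87, 185, -74, 10, -35],
  ],
)

```text
time: 0.93
position: [0.3834, -0.313, 0.226]
tool_rot: [-2.311, -2.128, 0.001]
ft_force: [1.1, 0.1, -0.3]
grip_width: 0.999
grip_force: 0.0
```

```bash
python3 -c "
from h import *
go(.481,-.0155,.19,6.5)"
```

```text
t 0.93 pos [ 0.3834 -0.313   0.226 ] yaw -4.71 qd 0.7
shift [304.5  72.9  36. ] spin -11.2
```

Request:
arm_command(
  motion=[
    [87, 38, 9, 5, -5],
    [87, 76, 18, 10, -9],
    [87, 114, 27, 15, -9],
    [87, 152, 36, 20, -9],
    [87, 190, 45, 25, -9],
  ],
)

```text
time: 1.35
position: [0.4447, -0.128, 0.2011]
tool_rot: [2.144, 2.296, -0.001]
ft_force: [1.0, 0.8, 0.2]
grip_width: 1.001
grip_force: 0.0
```

```bash
python3 -c "
from h import *
go(.481,-.0155,.19,6.5)"
```

```text
t 1.35 pos [ 0.4447 -0.128   0.2011] yaw 3.93 qd 1.006
shift [109.7  43.9  11.1] spin -2.6
```

Request:
arm_command(
  motion=[
    [87, 36, 14, 4, -1],
    [87, 72, 28, 8, -2],
    [87, 100, 40, 10, -2],
    [87, 100, 40, 10, -2],
    [87, 100, 40, 10, -2],
  ],
)

```text
time: 1.77
position: [0.4778, -0.0253, 0.1912]
tool_rot: [-2.097, -2.338, 0.0]
ft_force: [-0.7, -0.5, 0.8]
grip_width: 1.0
grip_force: 0.0
```

```bash
python3 - <<'E'
from h import *
go(.481,-.0155,.06,6.5)
im,d=get_image("side");cv2.imwrite("pics/s1.png",im[...,::-1])
E
```

```text
t 1.77 pos [ 0.4778 -0.0253  0.1912] yaw 6.21 qd 0.058
shift [  9.3   4.3 131.2] spin -0.3
```

Request:
arm_command(
  motion=[
    [87, 8, 4, 30, 0],
    [87, 8, 4, 65, 0],
    [87, 8, 4, 75, 0],
    [87, 8, 4, 75, 0],
    [87, 8, 4, 75, 0],
  ],
)

```text
time: 2.23
position: [0.4808, -0.0201, 0.1168]
tool_rot: [-2.105, -2.331, 0.001]
ft_force: [-0.7, -0.1, 1.2]
grip_width: 0.998
grip_force: 0.0
```

```bash
python3 - <<'E'
from h import *
go(.481,-.0155,.052,6.5)
im,d=get_image("side");t,_=get_image("top")
cv2.imwrite("pics/s1.png",np.hstack([cv2.resize(im[150:330,150:340],None,fx=2,fy=2),cv2.resize(t[190:370,190:390],None,fx=2,fy=2)])[...,::-1])
E
```

```text
t 2.23 pos [ 0.4808 -0.0201  0.1168] yaw 5.84 qd 0.037
shift [ 4.5  0.7 64.8] spin -0.7
```

View pics/s1.png

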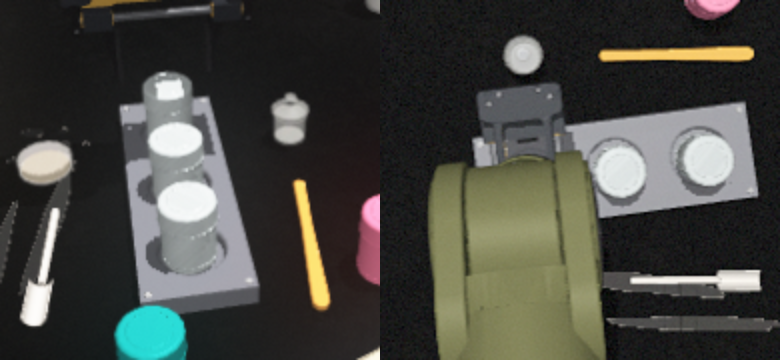

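The left crop shows the gripper bar, about columns 80–240, centred over the left tin at (168,85). The right crop shows the hand above the left well, with the other tins clear of it.

Request:
arm_command(
  motion=[
    [87, 4, 1, 20, -1],
    [87, 4, 1, 45, -1],
    [87, 4, 1, 64, -1],
    [87, 4, 1, 64, -1],
    [87, 4, 1, 64, -1],
  ],
)

```text
time: 2.75
position: [0.482, -0.0151, 0.0534]
tool_rot: [2.083, 2.351, 0.0]
ft_force: [0.7, -0.3, 0.5]
grip_width: 0.998
grip_force: 0.0
```

Request:
arm_command(
  motion=[
    [48, 0, 0, 0, 0],
    [48, 0, 0, 0, 0],
    [48, 0, 0, 0, 0],
    [48, 0, 0, 0, 0],
    [48, 0, 0, 0, 0],
  ],
)

```text
time: 3.17
position: [0.482, -0.015, 0.0531]
tool_rot: [2.082, 2.351, 0.0]
ft_force: [0.5, -0.1, 0.4]
grip_width: 0.707
grip_force: 0.0
```

Request:
arm_command(
  motion=[
    [48, 0, 0, 0, 0],
    [48, 0, 0, 0, 0],
    [48, 0, 0, 0, 0],
    [48, 0, 0, 0, 0],
    [48, 0, 0, 0, 0],
  ],
)

```text
time: 3.58
position: [0.4821, -0.0149, 0.0528]
tool_rot: [2.082, 2.351, 0.001]
ft_force: [0.8, -0.4, 2.9]
grip_width: 0.606
grip_force: 29.8
```

Request:
arm_command(
  motion=[
    [48, 0, 0, -15, 0],
    [48, 0, 0, -35, 0],
    [48, 0, 0, -55, 0],
    [48, 0, 0, -60, 0],
    [48, 0, 0, -60, 0],
  ],
)

```text
time: 4.0
position: [0.4821, -0.015, 0.1132]
tool_rot: [2.082, 2.35, 0.001]
ft_force: [-0.0, -0.0, -3.3]
grip_width: 0.606
grip_force: 29.9
```

Request:
arm_command(
  motion=[
    [48, 0, 0, 0, 0],
    [48, 0, 0, 0, 0],
    [48, 0, 0, 0, 0],
    [48, 0, 0, 0, 0],
    [48, 0, 0, 0, 0],
  ],
)

```text
time: 4.42
position: [0.4811, -0.0147, 0.1118]
tool_rot: [-2.082, -2.351, 0.001]
ft_force: [-0.6, 0.0, -3.6]
grip_width: 0.602
grip_force: 29.9
```

```bash
cat >> h.py <<'E'
def heft():
    f=[];
    for i in range(6): get_image("top"); s=get_state(); f.append(s["ft_force"])
    print("F",np.mean(f,0).round(2),np.std(f,0).round(2),"tau",np.round(s["joint_torque"],2)[[1,3]],"grip",round(s["grip_force"],1),round(s["grip_width"],3))
E
python3 -c "
from h import *
heft();go(.481,-.0155,.053,6.5)"
```

```text
F [-0.11 -0.23 -2.78] [0.22 0.3  0.74] tau [-27.71 -29.14] grip 29.9 0.604
t 4.72 pos [ 0.4816 -0.0148  0.1125] yaw 6.94 qd 0.002
shift [-0.6 -0.7 59.5] spin 0.4
```

Request:
arm_command(
  motion=[
    [48, 0, 0, 20, 0],
    [48, 0, 0, 40, 0],
    [48, 0, 0, 54, 0],
    [48, 0, 0, 59, 0],
    [48, 0, 0, 59, 0],
  ],
)

```text
time: 5.13
position: [0.4811, -0.0147, 0.0533]
tool_rot: [-2.082, -2.351, 0.002]
ft_force: [0.0, -0.5, -2.5]
grip_width: 0.608
grip_force: 30.2
```

Request:
arm_command(
  motion=[
    [87, 0, 0, 1, 0],
    [87, 0, 0, 1, 0],
    [87, 0, 0, 1, 0],
    [87, 0, 0, 1, 0],
    [87, 0, 0, 1, 0],
  ],
)

```text
time: 5.55
position: [0.4821, -0.015, 0.053]
tool_rot: [2.082, 2.351, 0.001]
ft_force: [-1.2, -0.2, 0.6]
grip_width: 0.892
grip_force: 0.0
```

Request:
arm_command(
  motion=[
    [87, 0, 0, 0, 0],
    [87, 0, 0, 0, 0],
    [87, 0, 0, -20, 0],
    [87, 0, 0, -50, 0],
    [87, 0, 0, -80, 0],
  ],
)

```text
time: 5.97
position: [0.4806, -0.0146, 0.1327]
tool_rot: [-2.081, -2.351, 0.001]
ft_force: [0.0, -0.6, -0.4]
grip_width: 0.998
grip_force: 0.0
```

```bash
python3 -c "
from h import *
go(.491,-.110,.14,6.5)"
```

```text
t 5.97 pos [ 0.4806 -0.0146  0.1327] yaw 6.97 qd 0.724
shift [-96.   -1.3  -7.4] spin 0.5
```

Request:
arm_command(
  motion=[
    [87, -35, 0, -7, 0],
    [87, -70, -1, -7, 0],
    [87, -96, -1, -7, 0.5],
    [87, -96, -1, -7, 0.5],
    [87, -96, -1, -7, 0.5],
  ],
)

```text
time: 6.38
position: [0.492, -0.1119, 0.1394]
tool_rot: [-2.097, -2.339, -0.0]
ft_force: [-0.3, 1.1, -0.2]
grip_width: 0.997
grip_force: 0.0
```

```bash
python3 - <<'E'
from h import *
go(.491,-.110,.053,6.5)
heft()
for n in("side","top"): print(n,*lids(n,get_image(n)[1]),sep="\n ")
im,d=get_image("side");t,_=get_image("top")
cv2.imwrite("pics/s2.png",np.hstack([cv2.resize(im[150:330,150:340],None,fx=2,fy=2),cv2.resize(t[190:370,190:390],None,fx=2,fy=2)])[...,::-1])
E
```

```text
t 6.38 pos [ 0.492  -0.1119  0.1394] yaw 6.23 qd 0.049
shift [ 1.9 -0.8 86.4] spin -0.3
F [-0.19  0.31  0.05] [0.55 0.35 0.51] tau [-29.47 -28.73] grip 0.0 1.004
side
 (0.4839, -0.0218, 0.0608, 0.0815, np.int32(314))
 (0.4922, -0.118, 0.0617, 0.0815, np.int32(414))
 (0.5005, -0.2079, 0.0599, 0.0821, np.int32(535))
top
 (0.4812, -0.0148, 0.0535, 0.0817, np.int32(522))
 (0.519, -0.2015, 0.0357, 0.0811, np.int32(66))
```

View pics/s2.png

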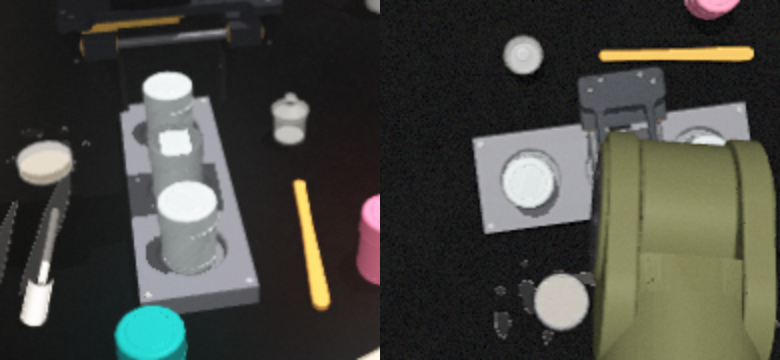

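The left tin stands upright in its well, at crop position (528,180), within 0.5 mm of where it started. The hand is over the middle tin.

Request:
arm_command(
  motion=[
    [87, 0, -1, 30, 0],
    [87, 0, -1, 60, 0],
    [87, 0, -1, 86, 0],
    [87, 0, -1, 86, 0],
    [87, 0, -1, 86, 0],
  ],
)

```text
time: 7.3
position: [0.4903, -0.1098, 0.0528]
tool_rot: [-2.09, -2.341, 0.001]
ft_force: [0.7, -0.2, 1.3]
grip_width: 0.999
grip_force: 0.0
```

Request:
arm_command(
  motion=[
    [48, 0, 0, 0, 0],
    [48, 0, 0, 0, 0],
    [48, 0, 0, 0, 0],
    [48, 0, 0, 0, 0],
    [48, 0, 0, 0, 0],
  ],
)

```text
time: 7.72
position: [0.4918, -0.1107, 0.0544]
tool_rot: [2.092, 2.341, 0.0]
ft_force: [0.1, 0.1, 0.4]
grip_width: 0.706
grip_force: 0.0
```

Request:
arm_command(
  motion=[
    [48, 0, 0, 0, 0],
    [48, 0, 0, 0, 0],
    [48, 0, 0, 0, 0],
    [48, 0, 0, 0, 0],
    [48, 0, 0, 0, 0],
  ],
)

```text
time: 8.13
position: [0.491, -0.1106, 0.0539]
tool_rot: [-2.093, -2.343, 0.001]
ft_force: [-2.0, -0.3, 5.5]
grip_width: 0.603
grip_force: 29.8
```

Request:
arm_command(
  motion=[
    [48, 0, 0, -15, 0],
    [48, 0, 0, -35, 0],
    [48, 0, 0, -55, 0],
    [48, 0, 0, -60, 0],
    [48, 0, 0, -60, 0],
  ],
)

```text
time: 8.55
position: [0.4919, -0.1105, 0.114]
tool_rot: [2.092, 2.341, 0.001]
ft_force: [-0.5, -0.3, -6.1]
grip_width: 0.599
grip_force: 30.0
```

```bash
python3 -c "
from h import *
heft();heft();go(.491,-.11,.053,6.5)"
```

```text
F [-0.22 -0.03 -5.4 ] [0.31 0.27 0.48] tau [-32.84 -30.32] grip 30.0 0.601
F [-0.12  0.12 -5.7 ] [0.39 0.4  0.47] tau [-32.65 -30.31] grip 30.0 0.606
t 9.15 pos [ 0.4912 -0.1104  0.1134] yaw 6.44 qd 0.002
shift [ 0.4 -0.1 60.4] spin -0.1
```

Request:
arm_command(
  motion=[
    [48, 0, 0, 20, 0],
    [48, 0, 0, 40, 0],
    [48, 0, 0, 54, 0],
    [48, 0, 0, 59, 0],
    [48, 0, 0, 59, 0],
  ],
)

```text
time: 9.57
position: [0.4909, -0.1102, 0.0545]
tool_rot: [-2.092, -2.342, 0.001]
ft_force: [-0.4, 0.2, -5.2]
grip_width: 0.603
grip_force: 30.7
```

Request:
arm_command(
  motion=[
    [87, 0, 0, 1, 0],
    [87, 0, 0, 1, 0],
    [87, 0, 0, 1, 0],
    [87, 0, 0, 1, 0],
    [87, 0, 0, 1, 0],
  ],
)

```text
time: 9.98
position: [0.4919, -0.1106, 0.0542]
tool_rot: [2.092, 2.342, 0.001]
ft_force: [0.9, 0.2, 1.0]
grip_width: 0.896
grip_force: 0.0
```

Request:
arm_command(
  motion=[
    [87, 0, 0, 0, 0],
    [87, 0, 0, 0, 0],
    [87, 0, 0, -20, 0],
    [87, 0, 0, -50, 0],
    [87, 0, 0, -86, 0],
  ],
)

```text
time: 10.4
position: [0.4896, -0.1099, 0.1389]
tool_rot: [-2.09, -2.34, 0.002]
ft_force: [0.3, -0.7, -0.2]
grip_width: 1.0
grip_force: 0.0
```

```bash
python3 -c "
from h import *
go(.501,-.2035,.14,6.5)"
```

```text
t 10.4 pos [ 0.4896 -0.1099  0.1389] yaw 6.46 qd 0.861
shift [-94.3   0.8  -1.4] spin -0.0
```

Request:
arm_command(
  motion=[
    [87, -35, 0, 0, 0],
    [87, -70, 0, 0, 0],
    [87, -94, 0, 0, 0],
    [87, -94, 0, 0, 0],
    [87, -94, 0, 0, 0],
  ],
)

```text
time: 10.82
position: [0.5014, -0.2053, 0.1393]
tool_rot: [-2.097, -2.339, -0.0]
ft_force: [0.2, 0.8, -0.1]
grip_width: 1.001
grip_force: 0.0
```

```bash
python3 - <<'E'
from h import *
go(.501,-.2035,.053,6.5)
for n in("side","top"): print(n,*lids(n,get_image(n)[1]),sep="\n ")
E
```

```text
t 10.82 pos [ 0.5014 -0.2053  0.1393] yaw 6.25 qd 0.046
shift [ 1.8 -0.2 86.3] spin -0.3
side
 (0.4853, -0.0276, 0.0523, 0.0814, np.int32(136))
 (0.4939, -0.1172, 0.061, 0.0815, np.int32(412))
 (0.5005, -0.2086, 0.061, 0.0822, np.int32(537))
top
 (0.4812, -0.0148, 0.0535, 0.0818, np.int32(521))
 (0.4908, -0.1107, 0.0538, 0.0817, np.int32(520))
 (0.4996, -0.1905, 0.0461, 0.0813, np.int32(136))
```

Request:
arm_command(
  motion=[
    [87, 1, 0, 30, 0],
    [87, 1, 0, 60, 0],
    [87, 1, 0, 86, 0],
    [87, 1, 0, 86, 0],
    [87, 1, 0, 86, 0],
  ],
)

```text
time: 11.33
position: [0.5009, -0.2008, 0.0528]
tool_rot: [-2.088, -2.343, 0.0]
ft_force: [-0.7, 0.1, 1.0]
grip_width: 0.998
grip_force: 0.0
```

Request:
arm_command(
  motion=[
    [48, 0, 0, 0, 0],
    [48, 0, 0, 0, 0],
    [48, 0, 0, 0, 0],
    [48, 0, 0, 0, 0],
    [48, 0, 0, 0, 0],
  ],
)

```text
time: 11.75
position: [0.5022, -0.2031, 0.0545]
tool_rot: [2.092, 2.341, 0.0]
ft_force: [0.1, -0.0, -0.2]
grip_width: 0.705
grip_force: 0.0
```

Request:
arm_command(
  motion=[
    [48, 0, 0, 0, 0],
    [48, 0, 0, 0, 0],
    [48, 0, 0, 0, 0],
    [48, 0, 0, 0, 0],
    [48, 0, 0, 0, 0],
  ],
)

```text
time: 12.17
position: [0.5016, -0.2031, 0.0539]
tool_rot: [2.093, 2.343, -0.001]
ft_force: [-1.7, -0.1, 7.0]
grip_width: 0.607
grip_force: 29.7
```

Request:
arm_command(
  motion=[
    [48, 0, 0, -15, 0],
    [48, 0, 0, -35, 0],
    [48, 0, 0, -55, 0],
    [48, 0, 0, -60, 0],
    [48, 0, 0, -60, 0],
  ],
)

```text
time: 12.58
position: [0.5027, -0.2031, 0.1146]
tool_rot: [2.091, 2.34, 0.001]
ft_force: [0.3, -0.2, -2.4]
grip_width: 0.601
grip_force: 29.9
```

```bash
python3 -c "
from h import *
heft();heft();go(.501,-.2035,.053,6.5)"
```

```text
F [-0.2   0.45 -1.48] [0.67 0.62 0.25] tau [-36.83 -28.71] grip 29.9 0.6
F [ 0.1  -0.03 -1.28] [0.36 0.24 0.31] tau [-36.62 -28.66] grip 29.9 0.607
t 13.18 pos [ 0.5016 -0.2027  0.1133] yaw 6.45 qd 0.004
shift [-0.7 -0.7 60.3] spin -0.1
```

Forces of about 2.9 N (left), 5.6 N (middle) and 1.4 N (right) make the middle tin the heaviest. I'll put the right one back.

Request:
arm_command(
  motion=[
    [48, 0, 0, 20, 0],
    [48, 0, 0, 40, 0],
    [48, 0, 0, 54, 0],
    [48, 0, 0, 59, 0],
    [48, 0, 0, 59, 0],
  ],
)

```text
time: 13.6
position: [0.5012, -0.2027, 0.0544]
tool_rot: [-2.092, -2.342, 0.001]
ft_force: [0.3, -0.4, -0.8]
grip_width: 0.599
grip_force: 30.4
```

Request:
arm_command(
  motion=[
    [87, 0, 0, 1, 0],
    [87, 0, 0, 1, 0],
    [87, 0, 0, 1, 0],
    [87, 0, 0, 1, 0],
    [87, 0, 0, 1, 0],
  ],
)

```text
time: 14.02
position: [0.5019, -0.2029, 0.0539]
tool_rot: [2.093, 2.342, 0.0]
ft_force: [0.1, -0.0, 0.2]
grip_width: 0.899
grip_force: 0.0
```

Request:
arm_command(
  motion=[
    [87, 0, 0, 0, 0],
    [87, 0, 0, 0, 0],
    [87, 0, 0, -20, 0],
    [87, 0, 0, -50, 0],
    [87, 0, 0, -86, 0],
  ],
)

```text
time: 14.43
position: [0.5, -0.2021, 0.1387]
tool_rot: [-2.09, -2.34, 0.001]
ft_force: [1.2, -0.6, -0.6]
grip_width: 0.997
grip_force: 0.0
```

```bash
python3 -c "
from h import *
go(.491,-.1105,.14,6.5)"
```

```text
t 14.43 pos [ 0.5    -0.2021  0.1387] yaw 6.46 qd 0.827
shift [92.1  1.3 -1.1] spin -0.0
```

Request:
arm_command(
  motion=[
    [87, 35, 0, 0, 0],
    [87, 70, 0, 0, 0],
    [87, 92, 0, 0, 0],
    [87, 92, 0, 0, 0],
    [87, 92, 0, 0, 0],
  ],
)

```text
time: 14.85
position: [0.4914, -0.1103, 0.1399]
tool_rot: [2.089, 2.345, -0.001]
ft_force: [-1.0, -1.2, -0.2]
grip_width: 1.003
grip_force: 0.0
```

```bash
python3 - <<'E'
from h import *
go(.491,-.1105,.053,6.5)
for n in("side","top"): print(n,*lids(n,get_image(n)[1]),sep="\n ")
E
```

```text
t 14.85 pos [ 0.4914 -0.1103  0.1399] yaw 6.62 qd 0.045
shift [-0.1 -0.5 86.9] spin 0.1
side
 (0.4838, -0.0221, 0.0614, 0.0814, np.int32(314))
 (0.4933, -0.1167, 0.0595, 0.0815, np.int32(413))
 (0.5028, -0.2074, 0.0589, 0.0821, np.int32(535))
top
 (0.4812, -0.0148, 0.0535, 0.0819, np.int32(520))
 (0.5169, -0.2025, 0.0419, 0.0815, np.int32(91))
```

Request:
arm_command(
  motion=[
    [87, 0, 0, 30, 0],
    [87, 0, 0, 60, 0],
    [87, 0, 0, 86, 0],
    [87, 0, 0, 86, 0],
    [87, 0, 0, 86, 0],
  ],
)

```text
time: 15.37
position: [0.4903, -0.1121, 0.0525]
tool_rot: [-2.093, -2.338, 0.001]
ft_force: [0.2, -0.9, 0.3]
grip_width: 0.999
grip_force: 0.0
```

Request:
arm_command(
  motion=[
    [48, 0, 0, 0, 0],
    [48, 0, 0, 0, 0],
    [48, 0, 0, 0, 0],
    [48, 0, 0, 0, 0],
    [48, 0, 0, 0, 0],
  ],
)

```text
time: 15.78
position: [0.4919, -0.1117, 0.0544]
tool_rot: [2.092, 2.341, 0.0]
ft_force: [-0.6, -1.2, -0.1]
grip_width: 0.712
grip_force: 0.0
```

Request:
arm_command(
  motion=[
    [48, 0, 0, 0, 0],
    [48, 0, 0, 0, 0],
    [48, 0, 0, 0, 0],
    [48, 0, 0, 0, 0],
    [48, 0, 0, 0, 0],
  ],
)

```text
time: 16.2
position: [0.4918, -0.1115, 0.0539]
tool_rot: [2.092, 2.342, 0.0]
ft_force: [0.4, -0.5, 3.0]
grip_width: 0.602
grip_force: 30.4
```

Request:
arm_command(
  motion=[
    [48, 0, 0, -15, 0],
    [48, 0, 0, -40, 0],
    [48, 0, 0, -65, 0],
    [48, 0, 0, -90, 0],
    [48, 0, 0, -115, 0],
  ],
)

```text
time: 16.62
position: [0.4895, -0.1109, 0.1679]
tool_rot: [-2.09, -2.34, 0.002]
ft_force: [-0.5, -0.5, -5.3]
grip_width: 0.601
grip_force: 30.0
```

Request:
arm_command(
  motion=[
    [48, 0, 0, -25, 0],
    [48, 0, 0, -50, 0],
    [48, 0, 0, -75, 0],
    [48, 0, 0, -90, 0],
    [48, 0, 0, -95, 0],
  ],
)

```text
time: 17.03
position: [0.4916, -0.1114, 0.2648]
tool_rot: [2.092, 2.342, 0.0]
ft_force: [1.1, -0.5, -5.2]
grip_width: 0.603
grip_force: 30.0
```

Request:
arm_command(
  motion=[
    [48, 0, 0, 0, 0],
    [48, 0, 0, 0, 0],
    [48, 0, 0, 0, 0],
    [48, 0, 0, 0, 0],
    [48, 0, 0, 0, 0],
  ],
)

```text
time: 17.45
position: [0.4907, -0.1112, 0.2623]
tool_rot: [-2.092, -2.341, 0.001]
ft_force: [0.3, -0.3, -5.1]
grip_width: 0.602
grip_force: 30.0
```

```bash
python3 - <<'E'
from h import *
heft();go(.491,-.1105,.255,6.5)
for n in("side","top"): print(n,*lids(n,get_image(n)[1]),sep="\n ")
im,d=get_image("side");t,_=get_image("top")
cv2.imwrite("pics/s3.png",np.hstack([cv2.resize(im[90:330,150:340],None,fx=2,fy=2),cv2.resize(t[150:390,190:390],None,fx=2,fy=2)])[...,::-1])
E
```

```text
F [-0.13 -0.03 -5.22] [0.35 0.36 0.62] tau [-27.85 -33.98] grip 30.0 0.6
t 17.75 pos [ 0.4913 -0.1113  0.2635] yaw 6.45 qd 0.002
shift [ 0.9 -0.2  8.5] spin -0.1
side
 (0.4838, -0.0222, 0.0616, 0.0814, np.int32(309))
 (0.5028, -0.2076, 0.0591, 0.0822, np.int32(534))
top
 (0.4812, -0.0148, 0.0535, 0.0817, np.int32(523))
 (0.515, -0.208, 0.0405, 0.0818, np.int32(117))
```

View pics/s3.png

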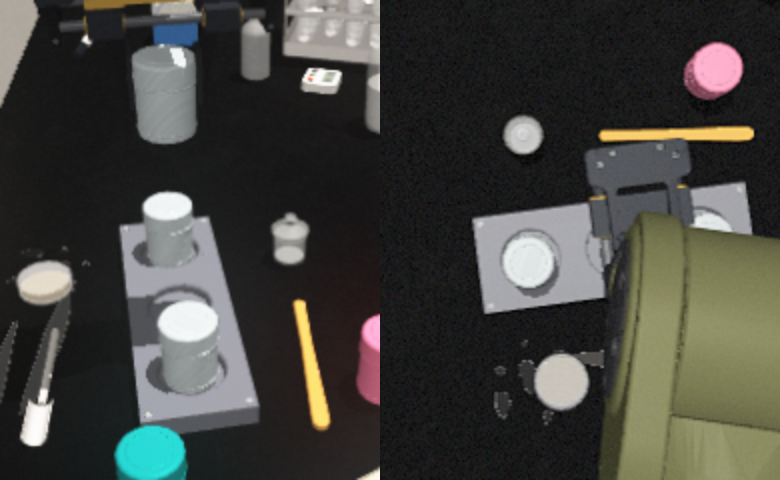

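The middle tin is held upright at crop position (165,95). The other two stand in their wells at (168,230) and (188,345), and the bystanders haven't moved. I'm handing the job in.

```bash
python3 -c "
from bench import *
print(close_job())"
```

```text
the job is handed in; nothing more can be done
None
```

The job is handed in: the middle tin was heaviest (about 5.5 N, against 2.9 N left and 1.4 N right) and is held upright and still with its underside about 22 cm above the worktop, and the other two tins are back in their wells.

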